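# Snap down the four clips of a gasketed box lid, opposite corners in turn

## Robot

A 6-joint arm with a two-finger parallel gripper is mounted at the origin on a cart in front of the work surface, level with it; the furniture and walls round the work are solid. World frame = base frame: x ahead of the robot, y to its left, z up, the work surface at z = 0. Lengths are in m, angles in rad, forces in N, time in s.
With the tool pointing down it reaches from about 0.225 to 0.875 m from the base axis. Payload 3.4 kg.
Tool frame: the origin (TCP) lies midway between the tips of the shut fingers; the grasp point (between the pads) lies 19 mm behind it; z points along the fingers, y is the line along which they close (so a half turn about z gives the same grasp; the last joint's range is limited). The gripper opens to 85 mm and grips with 20 to 120 N. Pads are 22 mm wide; open, the fingers measure 114 mm over their backs; the gripper's body (76 mm by 85 mm) begins 54 mm behind the grasp point. The pads swing forward as they close: fully open they stand 13 mm farther back than shut.
Start: joints at [-1.314, 0.276, 1.505, -0, 1.361, -0.121], TCP at [0.212, -0.534, 0.231] pointing down, gripper open.
Joint ranges: [-2.89, 2.89], [-0.75, 2.08], [0.22, 2.7], [-1.18, 4.32], [0.11, 2.71], [-2.7, 2.7]. Speed limits (rad/s): [2.57, 2.57, 3.14, 3.14, 3.14, 3.14].

## Interface

Orientations are given as a unit quaternion [x, y, z, w].
In Python, from station import get_state, get_image, calibration, sign_off, cut_out gives the robot as it stands.
- The arm moves only by the shell command python3 -m creep 'ROWS' [FORCE]. ROWS is JSON, a list that holds one entry, the list of rows, each a list of 7 numbers: the turn, a rotation vector about the world's x, y, z in degrees, then the shift along the world's x, y, z in m, then the closure, from -1 (fully open) to 1 (shut). A call has exactly 5 rows; each row is the pose to reach, as a shift and turn from the pose commanded when the call began; what a row does not reach only later rows make up. A row lasts 1/8 s, in which the tool goes at most 62.5 mm and 10.7 degrees, less where a joint would pass 70% of its speed; a pose out of reach is approached as far as the arm can. A call with a gripper value outside its range is refused whole. The fingers move at their own pace and stop on an object; FORCE is the grip in N (left out, the last holds). Time passes only in rows, so rows that repeat a pose let the fingers close, or fill a call up. It gives the time, the measured TCP pose, the force, the opening and the grip force at its end, in the units of the state.
- get_state(): the state, without advancing time (a new reading comes with each control period).
- get_image(name): name is "scene" or "top" or "wrist"; returns the picture (400x640x3 uint8, blue, green, red); there is no depth.
- calibration(name): a dict with "K" (3x3 intrinsics, pixels), "xyz" and "orientation" of the camera in the world; the wrist camera has in their place "tool_from_camera" (4x4, takes a point from camera to tool coordinates, whose origin is the TCP and whose axes are the flange's). Camera axes: x right, y down, z forward; pixel columns grow to the right and rows downward; lengths in m; the calibration is good to about 2 mm. A picture is of the moment at which its call begins: read the wrist's pose just before it. calibration takes no time and is no camera call.
- sign_off(): hands the job in; it is judged then, once.
Trained networks look in the newest picture that a camera, given by its name, has taken for a name from the list of things; names that differ only in an ending like _2 or _b are one class to them, and where a whole thing is asked for, a point or a joint stands for the part that bears it (a point fixed in the world has none). Each returns a list of dicts, best first, with "p" (0 to 1); they miss things now and then, are a little off and sometimes report something else, mostly with a low value. They report only what shows in the picture. A call takes as long as a camera call.
- cut_out(camera, thing): "region" (400x640 bool, what is visible of it) and "pixel" ([row, column] in pixels, amid what is visible of it).
The state is a dict: "clock": time; "qpos": joint angles; "joint_velocities": joint speeds; "joint_efforts": joint torques, N m; "tcp_pos": TCP position; "orientation": TCP orientation; "wrist_force": force on the tool from outside, world axes, zero at the start; "ft_torque": the same for the moment, N m; "finger_gap": opening from 0.0 (shut) to 1.0 (fully open); "grip_force": force on a finger pad.
Only numpy, scipy, OpenCV 4.12 (cv2) and the standard library are available. Lean on these libraries where they do the work, as an engineer would, in place of code of your own. Each camera call takes 0.05 s, during which the arm holds its last target. There are 200 camera calls.

## Task

Fasten the blue lid on the grey box: snap its four orange clips down over the rim until each has clicked fully home and stays there by itself. So that the lid goes down level, follow any first clip with the one at the diagonally opposite corner, and only then do the other two. Press firmly but without cracking the plastic, and leave the jars, the wax tin and the offcut around it where they are.

Things in the scene. Friction and masses are not known exactly. Their poses are not given: they have to be found in the camera images.
- abrasives_box: Plywood base, 165 x 264 x 12 mm, screwed to the bench; on it a grey box, 120 x 210 mm, blue lid, top 109 mm above the bench. Origin: centre of the base's underside; x across from near to far, y to the left, z up. The box is stuck down up to 7 mm off the base's middle in +-x, unmeasured: feel for it. Over 30 N on box, lid or clips cracks the plastic.
- clip_far_left (a joint): Far left orange clip: 0 = home, plate upright; 1.57 = level, swung out. Starts 0.8 to 1.5. Hinge along y at x = +66 mm (+-7), y = +62 mm (clip's middle), z = 102 mm in the base's frame. Each clip: plate 56 mm wide, 4 mm thick, reaching 42 mm from its hinge; outer face 11 mm outside the hinge plane. Unloaded, an open clip stays put.
- clip_far_right (a joint): Far right orange clip: 0 = home, plate upright; 1.57 = level, swung out. Starts 0.8 to 1.5. Hinge along y at x = +66 mm (+-7), y = -62 mm (clip's middle), z = 102 mm in the base's frame. A clip's nose, 28 mm from the hinge, meets the box's rail at about 0.38 rad; the push needed at the tip grows to 10 to 18 N; past 0.14 it snaps home.
- clip_near_left (a joint): Near left orange clip: 0 = home, plate upright; 1.57 = level, swung out. Starts 0.8 to 1.5. Hinge along y at x = -66 mm (+-7), y = +62 mm (clip's middle), z = 102 mm in the base's frame. Push clips inward and downward together, along their arc: a level push drags the lid up by friction and jams the clip. Let go before it snaps, it springs back.
- clip_near_right (a joint): Near right orange clip: 0 = home, plate upright; 1.57 = level, swung out. Starts 0.8 to 1.5. Hinge along y at x = -66 mm (+-7), y = -62 mm (clip's middle), z = 102 mm in the base's frame. The lid rests on a springy rubber gasket: it sinks up to 4 mm and rocks, about 4 N per mm at a corner.
- stain_jar_red: Red stain jar with a white cap, 55 mm across, 34 mm high, loose, left of the box. A bystander. Origin: centre of its underside.
- stain_jar_green: Pale green and white stain jar, 55 mm across, 34 mm high, loose, in front of the box. A bystander. Origin: centre of its underside.
- wax_tin: Green round wax tin, 67 mm across, 27 mm high, loose, right of the box. A bystander. Origin: centre of its underside.
- offcut_beech: Pale beech offcut, 36 x 80 x 18 mm, loose, near left of the box. A bystander. Origin: centre of its underside.

How it is judged:
On the way, in this order (a step that is already met when the one before it is completed fails the run):
1. a first clip is home (value of joint any of clip_far_left, clip_far_right, clip_near_left, clip_near_right below 0.08 rad), for 0.2 s.
2. the clip at the diagonally opposite corner is home too, the other two still open (((value of joint each of clip_far_left, clip_near_right below 0.08 rad and not (value of joint clip_far_right below 0.08 rad) and not (value of joint clip_near_left below 0.08 rad)) or (value of joint each of clip_far_right, clip_near_left below 0.08 rad and not (value of joint clip_far_left below 0.08 rad) and not (value of joint clip_near_right below 0.08 rad)))), for 0.2 s.
3. all four clips are home (value of joint each of clip_far_left, clip_far_right, clip_near_left, clip_near_right below 0.08 rad), for 0.2 s.
At the end, for the whole second after the job is handed in: All four clips are snapped home (each hinge within 0.08 rad of its closed stop) and at rest (all of step 3 and velocity of joint clip_far_left between -0.05 and 0.05 rad/s and velocity of joint clip_far_right between -0.05 and 0.05 rad/s and velocity of joint clip_near_left between -0.05 and 0.05 rad/s and velocity of joint clip_near_right between -0.05 and 0.05 rad/s); the robot touches nothing.
It fails at once if two clips at neighbouring corners are home while the other two are still open ((value of joint each of clip_far_left, clip_far_right below 0.08 rad and not (value of joint clip_near_left below 0.08 rad) and not (value of joint clip_near_right below 0.08 rad)) or (value of joint each of clip_near_left, clip_near_right below 0.08 rad and not (value of joint clip_far_left below 0.08 rad) and not (value of joint clip_far_right below 0.08 rad)) or (value of joint each of clip_far_left, clip_near_left below 0.08 rad and not (value of joint clip_far_right below 0.08 rad) and not (value of joint clip_near_right below 0.08 rad)) or (value of joint each of clip_far_right, clip_near_right below 0.08 rad and not (value of joint clip_far_left below 0.08 rad) and not (value of joint clip_near_left below 0.08 rad))).
It fails at once if the robot presses on the box, lid or clips with more than 30 N (contact force between any of the fingers, the arm and abrasives_box above 30 N).
It fails at once if a jar, the wax tin or the offcut is moved more than 20 mm (distance of any of stain_jar_red, stain_jar_green, wax_tin, offcut_beech from where it was at the start of the episode above 0.02 m).
It also fails if it takes over 58 s, if anything falls off the work surface, if the arm or the gripper's body presses on something with over 40 N, if the wrist force passes 120 N, or if a joint passes its speed limit or range.

## Working session

There is one attempt and no reset: what is moved stays moved. The work goes in short steps, Python scripts to look and compute and a shell command to move; the robot and the scene stay as the last step left them, time stands still between calls to the robot, and variables do not carry over. Pictures are saved under pics/ and viewed, at most 10 in all, crops included, and the job is handed in when it is done.

```bash
ls; mkdir -p pics; python3 - <<'E'
from station import *
import cv2
s=get_state();print({k:s[k] for k in('clock','tcp_pos','orientation','wrist_force','finger_gap')})
for n in('scene','top'):
    cv2.imwrite(f'pics/{n}0.png',get_image(n))
    print(n,calibration(n))
    for t in('abrasives_box','clip_far_left'):
        for r in cut_out(n,t)[:5]:
            import numpy as np
            ys,xs=np.where(r['region']);print(t,r['p'],r['pixel'],xs.min(),xs.max(),ys.min(),ys.max())
E
```

```text
pics
{'clock': 0.0, 'tcp_pos': array([ 0.21195087, -0.53392198,  0.23042678]), 'orientation': array([ 9.82212777e-01,  1.87768962e-01, -6.86621784e-05, -9.34645619e-04]), 'wrist_force': array([ 0.08713152,  0.22725693, -0.24634224]), 'finger_gap': 1.0010186663025182}
scene {'K': array([[450.76545172,   0.        , 321.43999669],
       [  0.        , 450.76545172, 197.61202018],
       [  0.        ,   0.        ,   1.        ]]), 'xyz': array([0.09152037, 0.87567789, 0.58154258]), 'orientation': array([-0.21553987,  0.83185823, -0.49509627,  0.12819565])}
abrasives_box 0.7 [220.0, 304.3] 249 367 173 275
clip_far_left 0.55 [199.3, 260.9] 249 273 193 210
top {'K': array([[480.71615084,   0.        , 321.96605298],
       [  0.        , 480.71615084, 194.76633893],
       [  0.        ,   0.        ,   1.        ]]), 'xyz': array([0.40287091, 0.07498722, 1.28037875]), 'orientation': array([-0.69854747,  0.71365055, -0.04594   ,  0.02497699])}
abrasives_box 0.78 [184.5, 290.7] 240 342 141 228
clip_far_left 0.79 [148.3, 265.2] 255 277 141 156
```

```bash
python3 - <<'E'
import cv2
a=cv2.imread('pics/top0.png')[110:270,190:400];cv2.imwrite('pics/topc.png',cv2.resize(a,None,fx=3.7,fy=3.7,interpolation=2))
E
```

```text
(no output)
```

View pics/topc.png

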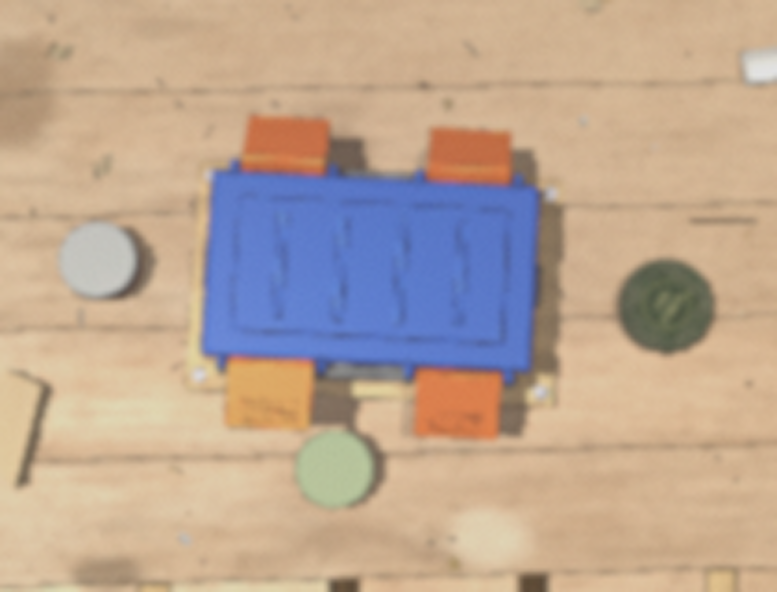

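View pics/scene0.png

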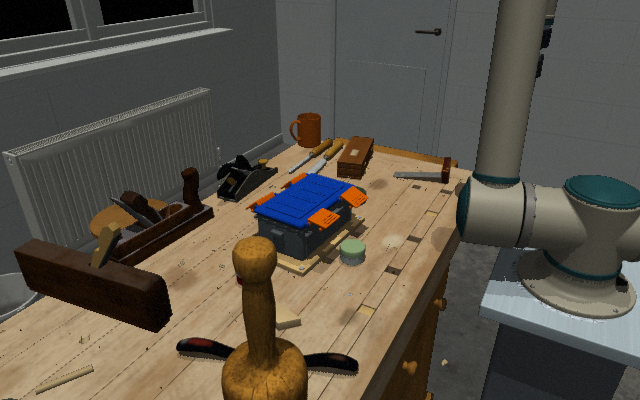

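The top view shows the lid centred near crop pixel (370,275), its long side along y and slightly turned. All four clips are open; the green jar stands in front of the near side and the offcut is far enough off. The scene view agrees.

```bash
cat > h.py <<'E'
import numpy as np,cv2
from station import *
from scipy.spatial.transform import Rotation as R
def cam(n,s=None):
    c=calibration(n)
    if n=='wrist':
        T=np.eye(4);T[:3,:3]=R.from_quat(s['orientation']).as_matrix();T[:3,3]=s['tcp_pos'];T=T@c['tool_from_camera']
        return c['K'],T[:3,:3],T[:3,3]
    return c['K'],R.from_quat(c['orientation']).as_matrix(),c['xyz']
def toplane(px,z,c):
    K,Rm,t=c;px=np.atleast_2d(px).astype(float)
    d=(Rm@np.linalg.inv(K)@np.c_[px,np.ones(len(px))].T).T
    return t+d*((z-t[2])/d[:,2])[:,None]
def lid(img,c,box=None):
    h=cv2.cvtColor(img,cv2.COLOR_BGR2HSV);m=cv2.inRange(h,(105,120,60),(125,255,255))
    m=cv2.morphologyEx(m,cv2.MORPH_OPEN,np.ones((7,7)))
    ct=max(cv2.findContours(m,0,2)[0],key=cv2.contourArea)[:,0,:]
    P=toplane(ct,0.109,c)[:,:2]*1000
    r=cv2.minAreaRect(P.astype(np.float32));return r,cv2.boundingRect(ct)
E
python3 - <<'E'
from h import *
img=cv2.imread('pics/top0.png');c=cam('top');print(lid(img,c))
# screws corners of base crop px
p=np.array([[199,376],[541,391],[551,193],[209,174]])/3.7+[190,110]
print(toplane(p,0.012,c).round(4))
p=np.array([[212,170],[539,190],[528,382],[203,352]])/3.7+[190,110]
print(toplane(p,0.109,c).round(4))
# jars and clip tips
p=np.array([[335,468],[98,260],[665,305]])/3.7+[190,110];print(toplane(p,0.03,c).round(3))
E
```

```text
(((551.935791015625, 116.3886947631836), (212.68923950195312, 120.85617065429688), 86.08175659179688), (246, 157, 89, 52))
[[ 4.897e-01  2.427e-01  1.200e-02]
 [ 4.739e-01 -5.000e-04  1.200e-02]
 [ 6.169e-01 -1.150e-02  1.200e-02]
 [ 6.352e-01  2.345e-01  1.200e-02]]
[[0.62   0.2203 0.109 ]
 [0.6027 0.0031 0.109 ]
 [0.4746 0.0137 0.109 ]
 [0.4988 0.2271 0.109 ]]
[[ 0.422  0.146  0.03 ]
 [ 0.572  0.311  0.03 ]
 [ 0.532 -0.089  0.03 ]]
```

```bash
python3 -m creep '[[[0,0,-5,0.025,0.06,0.02,1],[0,0,-10,0.05,0.12,0.04,1],[0,0,-15,0.075,0.18,0.06,1],[0,0,-20,0.1,0.24,0.08,1],[0,0,-25.6,0.125,0.3,0.1,1]]]' 30; python3 -c "
from h import *
c=calibration('wrist');print(c['K'],c['tool_from_camera'].round(3));s=get_state();print(s['qpos'].round(2))"
```

```text
clock: 0.92
tcp_pos: [0.3274, -0.2569, 0.3239]
orientation: [0.999, -0.036, 0.0, 0.0]
wrist_force: [1.2, -0.4, 0.1]
finger_gap: 0.005
grip_force: 0.0
[[354.70759634   0.         317.59378267]
 [  0.         354.70759634 203.08450457]
 [  0.           0.           1.        ]] [[ 0.001 -0.961 -0.278  0.07 ]
 [ 1.     0.001 -0.    -0.001]
 [ 0.    -0.278  0.961 -0.143]
 [ 0.     0.     0.     1.   ]]
[-0.83 -0.01  1.63  0.    1.53  0.81]
```

```bash
python3 -m creep '[[[0,0,0,0.035,0.05,0,1],[0,0,0,0.07,0.1,0,1],[0,0,0,0.105,0.15,0,1],[0,0,0,0.14,0.2,0,1],[0,0,0,0.175,0.25,0,1]]]';python3 -m creep '[[[0,0,0,0.035,0.05,0,1],[0,0,0,0.07,0.1,0,1],[0,0,0,0.07,0.1,0,1],[0,0,0,0.07,0.1,0,1],[0,0,0,0.07,0.1,0,1]]]'
python3 - <<'E'
from h import *
s=get_state();img=get_image('wrist');cv2.imwrite('pics/w1.png',img);c=cam('wrist',s)
print(R.from_quat(s['orientation']).as_matrix().round(4),s['tcp_pos'])
print(lid(img,c))
E
```

```text
clock: 1.55
tcp_pos: [0.5029, -0.0069, 0.3234]
orientation: [0.999, -0.034, 0.0, 0.0]
wrist_force: [0.3, -0.7, 0.3]
finger_gap: -0.001
grip_force: 0.0
clock: 2.17
tcp_pos: [0.5713, 0.09, 0.3235]
orientation: [0.999, -0.035, -0.0, 0.0]
wrist_force: [0.1, -0.1, 0.2]
finger_gap: -0.002
grip_force: 0.0
[[ 9.975e-01 -7.050e-02 -1.000e-04]
 [-7.050e-02 -9.975e-01 -6.000e-04]
 [-0.000e+00  6.000e-04 -1.000e+00]] [0.57126755 0.08998684 0.3235404 ]
(((554.376220703125, 116.54475402832031), (213.50193786621094, 122.68000030517578), 85.98773193359375), (186, 129, 214, 116))
```

View pics/w1.png

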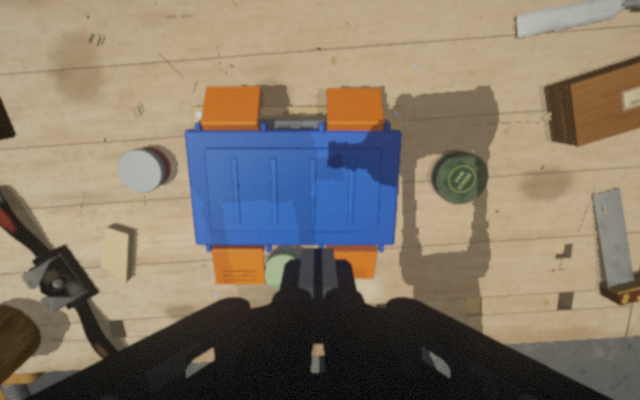

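Wrist view: lid spans about columns 187–400, rows 130–248, all four clips open, tool yaw aligned with the box; it agrees with the top view to 2 mm.

```bash
cat >> h.py <<'E'
C=np.array([.5532,.1165]);a=np.deg2rad(-4.0);EX=np.array([np.cos(a),np.sin(a)]);EY=np.array([-np.sin(a),np.cos(a)])
def tgt(far,left,th,r=.037,dx=0,dz=0):
    o=r*np.sin(th)+.011*np.cos(th);z=.102-r*np.cos(th)+.011*np.sin(th)
    q=C+far*EX*(.066+o+.011+dx)+left*EY*.062
    return np.r_[q,z+dz]
def table(far,left,ths,**k):
    p=get_state()['tcp_pos']
    for t in ths:print(t,tgt(far,left,t,**k).round(4),(tgt(far,left,t,**k)-p).round(4))
E
python3 -m creep '[[[0,0,0,0.03,0.024,-0.04,1],[0,0,0,0.06,0.048,-0.08,1],[0,0,0,0.09,0.07,-0.12,1],[0,0,0,0.101,0.08,-0.16,1],[0,0,0,0.101,0.08,-0.18,1]]]'
python3 -c "
from h import *
table(1,1,[1.5,1.4,1.2,1,.8,.6,.5,.4,.3,.2,.1,0])"
```

```text
clock: 2.85
tcp_pos: [0.6724, 0.1704, 0.1404]
orientation: [0.999, -0.035, -0.002, 0.0]
wrist_force: [-2.1, 1.2, 0.3]
finger_gap: 0.001
grip_force: 0.0
1.5 [0.6719 0.1703 0.1104] [-0.0005 -0.0001 -0.0301]
1.4 [0.6726 0.1703 0.1066] [ 0.0002 -0.0001 -0.0339]
1.2 [0.6727 0.1703 0.0988] [ 0.0003 -0.0001 -0.0416]
1 [0.6713 0.1704 0.0913] [-0.0011 -0.     -0.0492]
0.8 [0.6685 0.1706 0.0841] [-0.0039  0.0002 -0.0563]
0.6 [0.6642 0.1709 0.0777] [-0.0081  0.0004 -0.0628]
0.5 [0.6617 0.1711 0.0748] [-0.0107  0.0006 -0.0656]
0.4 [0.6588 0.1713 0.0722] [-0.0136  0.0008 -0.0682]
0.3 [0.6557 0.1715 0.0699] [-0.0167  0.001  -0.0705]
0.2 [0.6524 0.1717 0.0679] [-0.02    0.0013 -0.0725]
0.1 [0.6489 0.172  0.0663] [-0.0234  0.0015 -0.0741]
0 [0.6453 0.1722 0.065 ] [-0.0271  0.0018 -0.0754]
```

Down the arc to θ≈0.6 (no rail resistance before 0.38).

```bash
python3 -m creep '[[[0,0,0,0,0,-0.03,1],[0,0,0,0,0,-0.041,1],[0,0,0,-0.001,0,-0.049,1],[0,0,0,-0.004,0,-0.056,1],[0,0,0,-0.008,0,-0.063,1]]]'
python3 -m creep '[[[0,0,0,-0.0013,0,-0.0015,1],[0,0,0,-0.0026,0.0002,-0.0028,1],[0,0,0,-0.004,0.0003,-0.004,1],[0,0,0,-0.0055,0.0004,-0.0053,1],[0,0,0,-0.0055,0.0004,-0.0053,1]]]'
```

```text
clock: 3.48
tcp_pos: [0.6656, 0.1712, 0.0809]
orientation: [0.999, -0.035, 0.001, -0.0]
wrist_force: [0.0, -0.3, -0.5]
finger_gap: -0.001
grip_force: 0.3
clock: 4.1
tcp_pos: [0.6592, 0.1717, 0.0748]
orientation: [0.999, -0.034, -0.0, 0.0]
wrist_force: [0.6, 0.5, 0.7]
finger_gap: 0.001
grip_force: 0.0
```

```bash
python3 -m creep '[[[0,0,0,-0.001,0,-0.0008,1],[0,0,0,-0.002,0,-0.0016,1],[0,0,0,-0.003,0,-0.0023,1],[0,0,0,-0.003,0,-0.0023,1],[0,0,0,-0.003,0,-0.0023,1]]]'
python3 - <<'E'
from h import *
s=get_state();print(s['tcp_pos'],s['wrist_force'],s['grip_force'])
img=get_image('scene');cv2.imwrite('pics/s2.png',cv2.resize(img[140:270,220:380],None,fx=4,fy=4))
E
```

```text
clock: 4.72
tcp_pos: [0.6569, 0.1717, 0.0728]
orientation: [0.999, -0.035, 0.0, -0.0]
wrist_force: [2.9, 1.1, -0.2]
finger_gap: -0.001
grip_force: 0.8
[0.65691189 0.171669   0.07276411] [ 2.93668024  1.05257568 -0.21156858] 0.7906941091641784
```

View pics/s2.png

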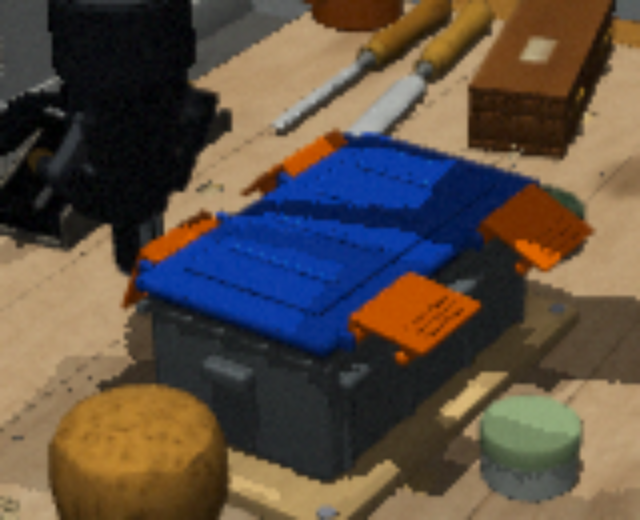

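Scene crop: far-left clip (around (180,240)) is folded well down under the finger, other three still open.

```bash
python3 -m creep '[[[0,0,0,-0.001,0,-0.0008,1],[0,0,0,-0.002,0,-0.0016,1],[0,0,0,-0.003,0,-0.0022,1],[0,0,0,-0.003,0,-0.0022,1],[0,0,0,-0.003,0,-0.0022,1]]]'

```

```text
clock: 5.4
tcp_pos: [0.6561, 0.1717, 0.0714]
orientation: [0.999, -0.035, 0.003, -0.0]
wrist_force: [6.2, 0.1, 1.0]
finger_gap: -0.003
grip_force: 3.0
```

```bash
python3 -m creep '[[[0,0,0,-0.001,0,-0.0006,1],[0,0,0,-0.002,0,-0.0012,1],[0,0,0,-0.002,0,-0.0012,1],[0,0,0,-0.002,0,-0.0012,1],[0,0,0,-0.002,0,-0.0012,1]]]'

```

```text
clock: 6.02
tcp_pos: [0.6556, 0.1717, 0.0706]
orientation: [0.999, -0.034, 0.004, -0.0]
wrist_force: [8.8, 0.0, -0.6]
finger_gap: 0.005
grip_force: 4.0
```

```bash
python3 -m creep '[[[0,0,0,-0.001,0,-0.0004,1],[0,0,0,-0.002,0,-0.0008,1],[0,0,0,-0.003,0,-0.0012,1],[0,0,0,-0.003,0,-0.0012,1],[0,0,0,-0.003,0,-0.0012,1]]]'
python3 -m creep '[[[0,0,0,-0.001,0,-0.0004,1],[0,0,0,-0.002,0,-0.0008,1],[0,0,0,-0.003,0,-0.0012,1],[0,0,0,-0.003,0,-0.0012,1],[0,0,0,-0.003,0,-0.0012,1]]]'

```

```text
clock: 6.65
tcp_pos: [0.655, 0.1717, 0.07]
orientation: [0.999, -0.035, 0.007, -0.001]
wrist_force: [12.1, -0.0, -0.1]
finger_gap: -0.001
grip_force: 5.5
clock: 7.28
tcp_pos: [0.654, 0.1718, 0.0689]
orientation: [0.999, -0.035, 0.009, -0.001]
wrist_force: [15.6, 0.4, -2.2]
finger_gap: -0.0
grip_force: 6.9
```

```bash
python3 -m creep '[[[0,0,0,-0.001,0,-0.0006,1],[0,0,0,-0.002,0,-0.0012,1],[0,0,0,-0.002,0,-0.0012,1],[0,0,0,-0.002,0,-0.0012,1],[0,0,0,-0.002,0,-0.0012,1]]]'

```

```text
clock: 7.9
tcp_pos: [0.6449, 0.1716, 0.066]
orientation: [0.999, -0.034, 0.002, -0.0]
wrist_force: [5.5, 0.2, -0.9]
finger_gap: -0.004
grip_force: 3.0
```

```bash
python3 -m creep '[[[0,0,0,-0.001,0,-0.0006,1],[0,0,0,-0.002,0,-0.0012,1],[0,0,0,-0.002,0,-0.0012,1],[0,0,0,-0.002,0,-0.0012,1],[0,0,0,-0.002,0,-0.0012,1]]]'

```

```text
clock: 8.52
tcp_pos: [0.645, 0.1717, 0.066]
orientation: [0.999, -0.034, 0.004, -0.0]
wrist_force: [7.5, 0.3, 1.6]
finger_gap: 0.003
grip_force: 4.1
```

```bash
python3 -m creep '[[[0,0,0,0.03,0,0,1],[0,0,0,0.03,0,0.05,1],[0,0,0,0.02,-0.01,0.1,1],[0,0,0,-0.02,-0.03,0.11,1],[0,0,0,-0.07,-0.05,0.11,1]]]'
python3 -m creep '[[[0,0,0,-0.045,-0.02,0,1],[0,0,0,-0.09,-0.04,0,1],[0,0,0,-0.13,-0.055,0,1],[0,0,0,-0.134,-0.059,0,1],[0,0,0,-0.134,-0.059,0,1]]]'
python3 -c "
from h import *
table(-1,-1,[1.5,1.2,1,.8,.6,.5,.4,.3,.2,.1,0])"
```

```text
clock: 9.15
tcp_pos: [0.5697, 0.1212, 0.1751]
orientation: [0.999, -0.034, -0.001, 0.0]
wrist_force: [-0.4, -0.6, -0.8]
finger_gap: -0.003
grip_force: 0.0
clock: 9.78
tcp_pos: [0.4368, 0.0626, 0.1745]
orientation: [0.999, -0.035, -0.0, -0.0]
wrist_force: [-0.2, 0.2, -0.0]
finger_gap: 0.004
grip_force: 0.0
1.5 [0.4345 0.0627 0.1104] [-0.0024  0.     -0.0641]
1.2 [0.4337 0.0627 0.0988] [-0.0031  0.0001 -0.0756]
1 [0.4351 0.0626 0.0913] [-0.0018 -0.     -0.0832]
0.8 [0.4379 0.0624 0.0841] [ 0.0011 -0.0002 -0.0904]
0.6 [0.4422 0.0621 0.0777] [ 0.0053 -0.0005 -0.0968]
0.5 [0.4447 0.0619 0.0748] [ 0.0079 -0.0007 -0.0997]
0.4 [0.4476 0.0617 0.0722] [ 0.0107 -0.0009 -0.1023]
0.3 [0.4507 0.0615 0.0699] [ 0.0138 -0.0011 -0.1046]
0.2 [0.454  0.0613 0.0679] [ 0.0171 -0.0013 -0.1066]
0.1 [0.4575 0.061  0.0663] [ 0.0206 -0.0016 -0.1082]
0 [0.4611 0.0608 0.065 ] [ 0.0243 -0.0018 -0.1095]
```

```bash
python3 -m creep '[[[0,0,0,-0.003,0,-0.05,1],[0,0,0,-0.003,0,-0.068,1],[0,0,0,-0.002,0,-0.083,1],[0,0,0,0.001,0,-0.091,1],[0,0,0,0.005,0,-0.097,1]]]'
python3 -m creep '[[[0,0,0,0.0013,0,-0.0015,1],[0,0,0,0.0026,-0.0002,-0.003,1],[0,0,0,0.004,-0.0003,-0.0045,1],[0,0,0,0.0055,-0.0004,-0.006,1],[0,0,0,0.0085,-0.0006,-0.008,1]]]'
python3 -m creep '[[[0,0,0,0.001,0,-0.0008,1],[0,0,0,0.002,0,-0.0016,1],[0,0,0,0.003,0,-0.002,1],[0,0,0,0.004,0,-0.0025,1],[0,0,0,0.004,0,-0.0025,1]]]'
```

```text
clock: 10.4
tcp_pos: [0.4431, 0.0629, 0.0769]
orientation: [0.999, -0.034, -0.0, -0.0]
wrist_force: [-0.2, 0.1, 0.6]
finger_gap: 0.0
grip_force: 0.3
clock: 11.02
tcp_pos: [0.4495, 0.0622, 0.0693]
orientation: [0.999, -0.035, -0.002, -0.0]
wrist_force: [-5.2, 1.0, 3.5]
finger_gap: 0.0
grip_force: 2.9
clock: 11.65
tcp_pos: [0.452, 0.0621, 0.0663]
orientation: [0.999, -0.034, -0.003, 0.0]
wrist_force: [-6.3, 0.7, 2.6]
finger_gap: -0.002
grip_force: 3.4
```

```bash
python3 -m creep '[[[0,0,0,0.001,0,-0.0003,1],[0,0,0,0.002,0,-0.0006,1],[0,0,0,0.003,0,-0.001,1],[0,0,0,0.004,0,-0.0012,1],[0,0,0,0.004,0,-0.0012,1]]]'

```

```text
clock: 12.28
tcp_pos: [0.4545, 0.062, 0.0643]
orientation: [0.999, -0.034, -0.005, 0.0]
wrist_force: [-7.8, 0.4, -0.0]
finger_gap: 0.002
grip_force: 3.5
```

```bash
python3 -m creep '[[[0,0,0,0.001,0,-0.0003,1],[0,0,0,0.002,0,-0.0006,1],[0,0,0,0.003,0,-0.001,1],[0,0,0,0.003,0,-0.001,1],[0,0,0,0.003,0,-0.001,1]]]'

```

```text
clock: 12.9
tcp_pos: [0.4601, 0.062, 0.064]
orientation: [0.999, -0.035, -0.002, 0.0]
wrist_force: [-6.3, 0.5, -2.0]
finger_gap: 0.002
grip_force: 0.4
```

```bash
python3 -m creep '[[[0,0,0,0.001,0,0,1],[0,0,0,0.002,0,0,1],[0,0,0,0.004,0,0,1],[0,0,0,0.004,0,0,1],[0,0,0,0.004,0,0,1]]]'

```

```text
clock: 13.52
tcp_pos: [0.4604, 0.0621, 0.0636]
orientation: [0.999, -0.034, -0.005, 0.0]
wrist_force: [-12.5, -0.6, 2.1]
finger_gap: -0.0
grip_force: 0.0
```

```bash
python3 -m creep '[[[0,0,0,-0.03,0,0,1],[0,0,0,-0.03,0,0.055,1],[0,0,0,-0.02,0,0.105,1],[0,0,0,0.03,0,0.11,1],[0,0,0,0.08,-0.005,0.11,1]]]'
python3 -m creep '[[[0,0,0,0.05,-0.005,0,1],[0,0,0,0.1,-0.01,0,1],[0,0,0,0.115,-0.01,0,1],[0,0,0,0.115,-0.01,0,1],[0,0,0,0.115,-0.01,0,1]]]'
python3 - <<'E'
from h import *
table(1,-1,[1.5,1.2,1,.8,.6,.5,.4,.3,.2,.1,0])
img=get_image('scene');cv2.imwrite('pics/s3.png',cv2.resize(img[140:270,220:380],None,fx=4,fy=4))
E
```

```text
clock: 14.15
tcp_pos: [0.5503, 0.0571, 0.1777]
orientation: [0.999, -0.034, 0.005, -0.0]
wrist_force: [-0.2, -0.2, 0.4]
finger_gap: 0.0
grip_force: 0.0
clock: 14.78
tcp_pos: [0.6598, 0.0473, 0.1749]
orientation: [0.999, -0.034, -0.0, 0.0]
wrist_force: [-1.2, 0.0, -0.4]
finger_gap: 0.005
grip_force: 0.0
1.5 [0.6633 0.0467 0.1104] [ 0.0035 -0.0006 -0.0646]
1.2 [0.6641 0.0466 0.0988] [ 0.0042 -0.0007 -0.0761]
1 [0.6627 0.0467 0.0913] [ 0.0028 -0.0006 -0.0836]
0.8 [0.6598 0.0469 0.0841] [-0.     -0.0004 -0.0908]
0.6 [0.6556 0.0472 0.0777] [-0.0042 -0.0001 -0.0972]
0.5 [0.653  0.0474 0.0748] [-6.800e-03  1.000e-04 -1.001e-01]
0.4 [0.6502 0.0476 0.0722] [-0.0097  0.0003 -0.1027]
0.3 [0.6471 0.0478 0.0699] [-0.0127  0.0005 -0.105 ]
0.2 [0.6438 0.048  0.0679] [-0.0161  0.0007 -0.107 ]
0.1 [0.6403 0.0483 0.0663] [-0.0195  0.001  -0.1086]
0 [0.6367 0.0485 0.065 ] [-0.0232  0.0012 -0.1099]
```

View pics/s3.png

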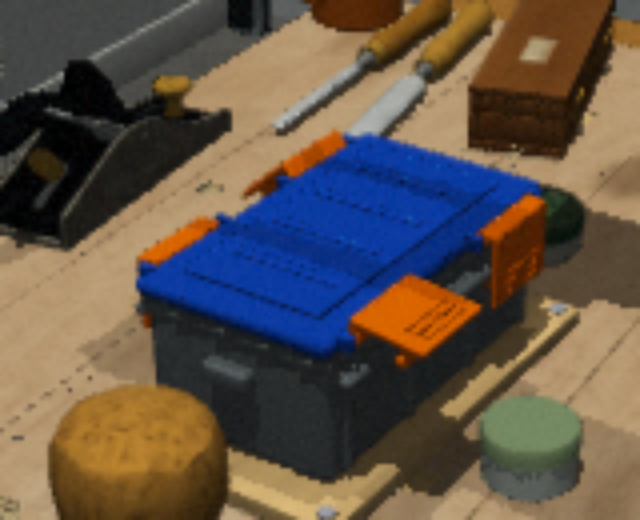

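Near-right (520,250) and far-left (180,240) clips now hang upright and stay there; the other two are still open. Now far-right.

```bash
python3 -m creep '[[[0,0,0,0.004,0,-0.05,1],[0,0,0,0.004,0,-0.068,1],[0,0,0,0.003,0,-0.083,1],[0,0,0,0,0,-0.091,1],[0,0,0,-0.004,0,-0.097,1]]]'
python3 -m creep '[[[0,0,0,-0.0013,0,-0.0015,1],[0,0,0,-0.0026,0.0002,-0.003,1],[0,0,0,-0.004,0.0003,-0.0045,1],[0,0,0,-0.0055,0.0004,-0.006,1],[0,0,0,-0.0085,0.0006,-0.008,1]]]'
python3 -m creep '[[[0,0,0,-0.001,0,-0.0008,1],[0,0,0,-0.002,0,-0.0016,1],[0,0,0,-0.003,0,-0.002,1],[0,0,0,-0.004,0,-0.0025,1],[0,0,0,-0.004,0,-0.0025,1]]]'
```

```text
clock: 15.45
tcp_pos: [0.6575, 0.047, 0.0782]
orientation: [0.999, -0.034, 0.001, 0.0]
wrist_force: [1.0, 0.4, 0.2]
finger_gap: -0.004
grip_force: 0.3
clock: 16.08
tcp_pos: [0.6486, 0.0476, 0.0697]
orientation: [0.999, -0.035, 0.0, 0.0]
wrist_force: [0.1, -0.3, -0.4]
finger_gap: 0.001
grip_force: 0.3
clock: 16.7
tcp_pos: [0.6461, 0.0477, 0.0677]
orientation: [0.999, -0.035, 0.002, -0.0]
wrist_force: [5.3, 0.7, -0.7]
finger_gap: -0.001
grip_force: 2.5
```

```bash
python3 -m creep '[[[0,0,0,-0.001,0,-0.0003,1],[0,0,0,-0.002,0,-0.0006,1],[0,0,0,-0.003,0,-0.001,1],[0,0,0,-0.004,0,-0.0012,1],[0,0,0,-0.004,0,-0.0012,1]]]'

```

```text
clock: 17.32
tcp_pos: [0.6452, 0.0477, 0.067]
orientation: [0.999, -0.035, 0.005, -0.0]
wrist_force: [9.9, 1.6, -1.7]
finger_gap: 0.0
grip_force: 4.4
```

```bash
python3 -m creep '[[[0,0,0,-0.001,0,-0.0004,1],[0,0,0,-0.002,0,-0.0008,1],[0,0,0,-0.003,0,-0.0012,1],[0,0,0,-0.003,0,-0.0012,1],[0,0,0,-0.003,0,-0.0012,1]]]'

```

```text
clock: 17.95
tcp_pos: [0.6373, 0.0475, 0.0647]
orientation: [0.999, -0.035, -0.0, 0.0]
wrist_force: [3.4, -0.1, 0.1]
finger_gap: 0.0
grip_force: 0.0
```

```bash
python3 -m creep '[[[0,0,0,-0.001,0,-0.0004,1],[0,0,0,-0.002,0,-0.0008,1],[0,0,0,-0.003,0,-0.0012,1],[0,0,0,-0.003,0,-0.0012,1],[0,0,0,-0.003,0,-0.0012,1]]]'

```

```text
clock: 18.58
tcp_pos: [0.6372, 0.0475, 0.0648]
orientation: [0.999, -0.035, 0.003, -0.0]
wrist_force: [7.6, 0.4, 0.2]
finger_gap: 0.002
grip_force: 0.0
```

```bash
python3 -m creep '[[[0,0,0,0.03,0,0,1],[0,0,0,0.03,0,0.055,1],[0,0,0,0.02,0,0.105,1],[0,0,0,-0.02,0.03,0.115,1],[0,0,0,-0.06,0.06,0.115,1]]]'
python3 -m creep '[[[0,0,0,-0.04,0.025,0,1],[0,0,0,-0.08,0.05,0,1],[0,0,0,-0.12,0.075,0,1],[0,0,0,-0.1285,0.0785,0,1],[0,0,0,-0.1285,0.0785,0,1]]]'
python3 - <<'E'
from h import *
table(-1,1,[1.5,1.2,1,.8,.6,.5,.4,.3,.2,.1,0])
E
```

```text
clock: 19.2
tcp_pos: [0.5722, 0.1078, 0.1794]
orientation: [0.999, -0.035, -0.001, 0.0]
wrist_force: [-0.2, 0.8, -0.8]
finger_gap: -0.004
grip_force: 0.0
clock: 19.82
tcp_pos: [0.4447, 0.1858, 0.1785]
orientation: [0.999, -0.034, -0.001, 0.001]
wrist_force: [0.1, 0.1, -0.3]
finger_gap: 0.005
grip_force: 0.0
1.5 [0.4431 0.1863 0.1104] [-0.0016  0.0005 -0.0682]
1.2 [0.4423 0.1864 0.0988] [-0.0024  0.0006 -0.0797]
1 [0.4437 0.1863 0.0913] [-0.001   0.0005 -0.0872]
0.8 [0.4466 0.1861 0.0841] [ 0.0019  0.0003 -0.0944]
0.6 [0.4508 0.1858 0.0777] [ 0.0061 -0.     -0.1008]
0.5 [0.4534 0.1856 0.0748] [ 0.0087 -0.0002 -0.1037]
0.4 [0.4562 0.1854 0.0722] [ 0.0115 -0.0004 -0.1063]
0.3 [0.4593 0.1852 0.0699] [ 0.0146 -0.0006 -0.1086]
0.2 [0.4626 0.185  0.0679] [ 0.0179 -0.0008 -0.1106]
0.1 [0.4661 0.1847 0.0663] [ 0.0214 -0.0011 -0.1122]
0 [0.4697 0.1845 0.065 ] [ 0.025  -0.0013 -0.1135]
```

```bash
python3 -m creep '[[[0,0,0,-0.002,0,-0.053,1],[0,0,0,-0.002,0,-0.072,1],[0,0,0,-0.001,0,-0.087,1],[0,0,0,0.002,0,-0.095,1],[0,0,0,0.006,0,-0.101,1]]]'
python3 -m creep '[[[0,0,0,0.0013,0,-0.0015,1],[0,0,0,0.0026,-0.0002,-0.003,1],[0,0,0,0.004,-0.0003,-0.0045,1],[0,0,0,0.0055,-0.0004,-0.006,1],[0,0,0,0.0085,-0.0006,-0.0075,1]]]'
python3 -m creep '[[[0,0,0,0.001,0,-0.0008,1],[0,0,0,0.002,0,-0.0016,1],[0,0,0,0.003,0,-0.002,1],[0,0,0,0.004,0,-0.002,1],[0,0,0,0.004,0,-0.002,1]]]'
```

```text
clock: 20.45
tcp_pos: [0.4526, 0.1856, 0.0772]
orientation: [0.999, -0.035, -0.0, 0.0]
wrist_force: [-1.1, -1.0, 0.0]
finger_gap: -0.001
grip_force: 0.3
clock: 21.08
tcp_pos: [0.4598, 0.1856, 0.0701]
orientation: [0.999, -0.035, -0.001, 0.0]
wrist_force: [-3.2, 0.3, 3.2]
finger_gap: -0.0
grip_force: 2.0
clock: 21.7
tcp_pos: [0.462, 0.1854, 0.0676]
orientation: [0.999, -0.035, -0.002, 0.0]
wrist_force: [-7.2, -0.1, 3.3]
finger_gap: -0.004
grip_force: 3.4
```

```bash
python3 -m creep '[[[0,0,0,0.001,0,-0.0003,1],[0,0,0,0.002,0,-0.0006,1],[0,0,0,0.003,0,-0.001,1],[0,0,0,0.004,0,-0.0012,1],[0,0,0,0.004,0,-0.0012,1]]]'

```

```text
clock: 22.32
tcp_pos: [0.4649, 0.1852, 0.0656]
orientation: [0.999, -0.035, -0.004, 0.001]
wrist_force: [-5.8, 1.2, -0.3]
finger_gap: 0.002
grip_force: 3.1
```

```bash
python3 -m creep '[[[0,0,0,0.001,0,-0.0003,1],[0,0,0,0.002,0,-0.0006,1],[0,0,0,0.003,0,-0.001,1],[0,0,0,0.003,0,-0.001,1],[0,0,0,0.003,0,-0.001,1]]]'

```

```text
clock: 22.95
tcp_pos: [0.4693, 0.1852, 0.065]
orientation: [0.999, -0.035, -0.002, 0.001]
wrist_force: [-6.9, 0.5, -1.3]
finger_gap: -0.003
grip_force: 0.2
```

Press a little more to confirm the stop, then back off and look.

```bash
python3 -m creep '[[[0,0,0,0.001,0,0,1],[0,0,0,0.002,0,0,1],[0,0,0,0.004,0,0,1],[0,0,0,0.004,0,0,1],[0,0,0,0.004,0,0,1]]]'
python3 -m creep '[[[0,0,0,-0.03,0,0,1],[0,0,0,-0.03,0,0.055,1],[0,0,0,-0.03,0,0.105,1],[0,0,0,-0.03,0,0.16,1],[0,0,0,-0.03,-0.03,0.2,1]]]'
python3 -m creep '[[[0,0,0,0.04,-0.03,0.03,1],[0,0,0,0.08,-0.06,0.06,1],[0,0,0,0.12,-0.06,0.06,1],[0,0,0,0.13,-0.06,0.06,1],[0,0,0,0.13,-0.06,0.06,1]]]'
python3 - <<'E'
from h import *
a=cv2.resize(get_image('scene')[140:270,220:380],(560,455))
w=get_image('wrist')
cv2.imwrite('pics/s4.png',a);cv2.imwrite('pics/w4.png',w)
E
```

```text
clock: 23.58
tcp_pos: [0.4691, 0.1848, 0.0641]
orientation: [0.999, -0.035, -0.006, 0.001]
wrist_force: [-11.9, -0.4, -0.3]
finger_gap: -0.005
grip_force: 0.0
clock: 24.2
tcp_pos: [0.4482, 0.1564, 0.2693]
orientation: [0.999, -0.033, 0.004, -0.001]
wrist_force: [0.7, 0.0, -0.5]
finger_gap: -0.003
grip_force: 0.0
clock: 24.82
tcp_pos: [0.576, 0.0954, 0.3253]
orientation: [0.999, -0.035, -0.0, 0.0]
wrist_force: [-0.0, -0.4, 0.4]
finger_gap: 0.001
grip_force: 0.0
```

View pics/s4.png

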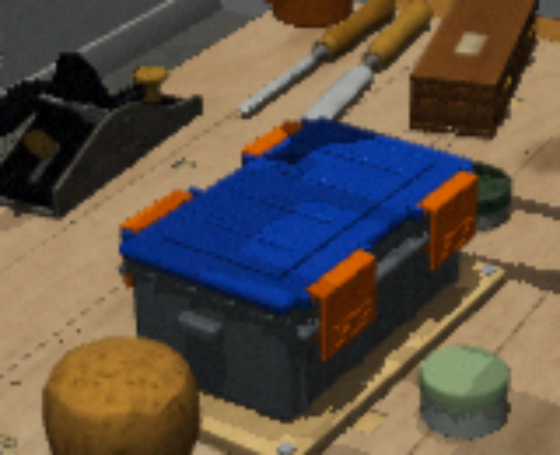

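View pics/w4.png

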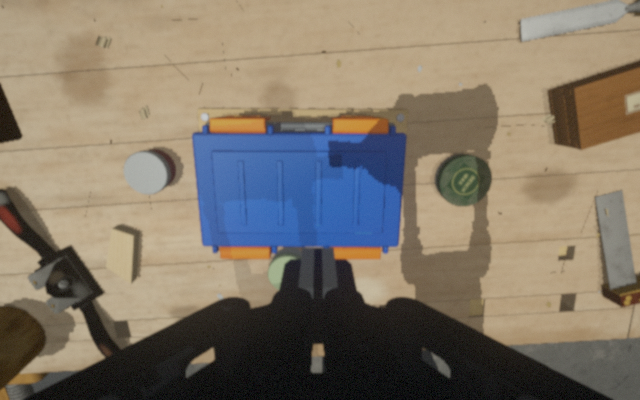

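All four clips are upright at the rim: far ones around (238,125) and (360,125), near ones at (245,253) and (360,253). The jars, tin and offcut have not moved, and the robot is clear.

```bash
python3 -c "
from station import sign_off
print(sign_off())"
```

```text
the job is handed in; nothing more can be done
None
```

All four clips are snapped home in diagonal order (far left, near right, far right, near left), the highest force I read was about 16 N, the jars, tin and offcut look unmoved in the last pictures, and the job is handed in at about 25 s; sign-off returned no verdict.

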